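Bring the weld slide to its detent by the pull pin

TASK

On the welding bench, take the loose pull pin from its stand and put it down through the eye of the slide's carriage until the pin's collar sits on the eye. Then slide the carriage away from its starting end of the rail until you feel its ball detent drop into the notch, and stop there: finish still gripping the pin, with the pin home in the eye and the carriage held at the notch for the tack weld. Leave the screwdriver, the tube offcut and the hammer where they lie.

Things in the scene. Friction and masses are not known exactly. Their poses are not given: they have to be found in the camera images.
- pin: Loose steel pull pin, 76 mm tall, 0.07-0.14 kg, round about z (up). Origin at its lower tip. From the tip: shank 10 mm diameter, 32 mm long (lowest 4 mm taper to 5.6 mm); collar 22 mm diameter, 4 mm thick; head 18 mm diameter, 40 mm tall (36 to 76 mm above the tip), the grip. At first it stands in the stand, collar on its top, tip 10 mm above the bench; it lifts straight out.
- stand: Fixed aluminium block 60 x 60 mm, 42 mm tall, with one upright hole 11.5 mm wide, 36 mm deep, at its centre, which holds the pin at the start. Origin at the centre of its underside.
- fixture: Fixed slide rail: steel base plate 100 mm (x) x 360 mm (y) on the bench, rail along its y, end blocks 32 mm high near both ends. Origin at the centre of its underside. Turned by up to 0.35 rad. The carriage slides along its y axis. A steel index strip with one notch lies along the rail's middle, top 22 mm above the bench.
- carriage (a joint): Carriage position (m) on the rail: 0 at the fixture's -y end of travel, growing towards its +y, stop at 0.21; starts at 0 to 0.05. A steel block 75 x 70 mm, about 0.5 kg, with a flanged tube stub standing on it (44 mm diameter, to 90 mm above the bench). It cannot leave the rail and slides with 1 to 3 N of friction.
- eye (a point): Centre of the upper mouth of the eye: an upright through hole 13 mm wide, 2 mm chamfer, in a 12 mm thick, 50 mm wide ear on the carriage, on the fixture's -x (robot) side, 75 mm from the rail's centre line, 83 mm from the stub's axis. Mouth 44 mm above the bench, free air below the ear. Axes as the fixture's. With the pin home its tip is 32 mm below this point.
- ball (a joint): Drop (m) of the sprung detent ball under the carriage: under 0.001 riding on the strip, about 0.005 in the notch. The one notch, a 14 mm wide V across the strip, lies where the carriage reads between 0.10 and 0.17 (varies). There the carriage first jumps on a little, then resists with about 9 N before the ball climbs out; elsewhere only 1 to 3 N of friction is felt.
- screwdriver: Bystander: screwdriver with orange plastic handle, 220 mm long, lying along its x axis.
- offcut: Bystander: upright steel tube offcut, 56 mm diameter, 65 mm tall, origin at the centre of its underside.
- hammer: Bystander: hammer lying along its x axis.
Things that resemble listed ones, but are neither listed nor needed, are in the scene too. Several things have the shape of the pin; the one meant has the colours described above.

How it is judged:
By the outcome, as a careful person would: the job done as asked, in the order asked, and still so for the second after the job is handed in, while the arm keeps its last pose, push and grip.
It also fails if it takes over 54 s, if anything falls off the work surface, if the arm or the gripper's body presses on something with over 40 N, if the wrist force passes 120 N, or if a joint passes its speed limit or range.

ROBOT

A 7-joint arm with a two-finger parallel gripper is mounted at the origin on the work surface. World frame = base frame: x ahead of the robot, y to its left, z up, the work surface at z = 0. Lengths are in mm, angles in rad, forces in N, time in s.
With the tool pointing down it reaches from about 400 to 875 mm from the base axis. Payload 4.4 kg.
Tool frame: the origin (TCP) lies midway between the tips of the shut fingers; the grasp point (between the pads) lies 19 mm behind it; z points along the fingers, y is the line along which they close (so a half turn about z gives the same grasp; the last joint's range is limited). The gripper opens to 85 mm and grips with 20 to 120 N. Pads are 22 mm wide; open, the fingers measure 114 mm over their backs; the gripper's body (76 mm by 85 mm) begins 54 mm behind the grasp point. The pads swing forward as they close: fully open they stand 13 mm farther back than shut.
Start: joints at [-1.182, 0.628, 0.038, 1.517, -0.027, 0.996, -0.02], TCP at [285.513, 583.952, 231.313] pointing down, gripper open.
Joint ranges: [-3.06, 3.06], [-0.37, 2.12], [-1.25, 1.32], [0.18, 2.47], [-1.1, 4.24], [0.23, 1.98], [-2.94, 2.94]. Speed limits (rad/s): [2.57, 2.57, 3.14, 3.14, 3.14, 3.14, 3.14].

INTERFACE

Orientations are given as [roll, pitch, yaw] about the fixed x, y, z axes, in that order (R = Rz(yaw) Ry(pitch) Rx(roll)).
In Python, from cell import monitor, cams, ctrl gives the robot as it stands.
- The arm moves only by the tool drive_tool, never from a script. Its argument "motion" is a list of rows, each an object with "fingers": the opening, from 0 (shut) to 1 (fully open); "linear": the shift along the tool's x, y, z in m, a list of three; "twist": the turn about the tool's z in rad. In form: [{"fingers": fingers, "linear": [x, y, z], "twist": twist}, ...]. A call has 1 to 5 rows; each row shifts and turns the commanded pose from where the row before left it, along the tool's axes as they then stand; what a row does not reach is not made up. A row lasts 1/12 s, in which the tool goes at most 41.7 mm and 7.16 degrees, less where a joint would pass 70% of its speed; a pose out of reach is approached as far as the arm can. A call with a gripper value outside its range is refused whole. The fingers move at their own pace and stop on an object; the grip force is fixed at half the most. Time passes only in rows, so rows that do not move let the fingers close. It gives the time, the measured TCP pose, the force, the opening and the grip force at its end, in the units of the state.
- monitor.read_state(): the state, without advancing time (a new reading comes with each control period).
- cams.get_image(name): name is "scene" or "top" or "wrist"; returns a dict with "color" (480x640x3 uint8, blue, green, red), "K" (3x3 intrinsics, pixels), "k1" (the pictures are not rectified: a ray, as slopes to the right and down, at radius r is drawn at 1 + k1 r^2 times it, then the intrinsics apply), "R" (3x3) and "t" (3): a world point X has camera coordinates R X + t. Camera axes: x right, y down, z forward; pixel columns grow to the right and rows downward; lengths in mm; the calibration is good to about 2 mm. A picture is of the moment at which its call begins. There is no depth.
- ctrl.finish_job(): hands the job in; it is judged then, once.
The state is a dict: "clock": time; "qpos": joint angles; "qd": joint speeds; "tau": joint torques, N m; "eef_pos": TCP position; "tool_rot": TCP orientation; "force": force on the tool from outside, world axes, zero at the start; "torque": the same for the moment, N m; "width": finger opening in mm; "gripper_force": force on a finger pad.
Only numpy, scipy, OpenCV 4.12 (cv2) and the standard library are available. Lean on these libraries where they do the work, as an engineer would, in place of code of your own. Each camera call takes 0.05 s, during which the arm holds its last target. There are 200 camera calls.

## Working session

There is one attempt and no reset: what is moved stays moved. The work goes in short steps, Python scripts to look and compute and a tool call to move; the robot and the scene stay as the last step left them, time stands still between calls to the robot, and variables do not carry over. Pictures are saved under pics/ and viewed, at most 10 in all, crops included, and the job is handed in when it is done.

Besides the shell and the picture viewer there is one more tool, called in YAML: its name, and indented under it one key for each argument. drive_tool: Moves the arm, as the interface text tells. Its arguments: {"type":"object","properties":{"motion":{"type":"array"}},"required":["motion"]}

```bash
ls; mkdir -p pics
cat > h.py <<'E'
import numpy as np, cv2
from cell import monitor, cams, ctrl
def snap(n,f):
    d=cams.get_image(n); cv2.imwrite(f'pics/{f}.png',d['color']); np.savez(f'pics/{f}.npz',**{k:np.array(d[k]) for k in('K','k1','R','t')}); return d
def ray(d,u,v):
    K=d['K']; x=np.array([(u-K[0,2])/K[0,0],(v-K[1,2])/K[1,1]]); s=x.copy()
    for _ in range(20): s=x/(1+d['k1']*(s@s))
    R=d['R']; return -R.T@d['t'], R.T@np.array([s[0],s[1],1.])
def at_z(d,u,v,z):
    c,r=ray(d,u,v); return c+r*(z-c[2])/r[2]
def proj(d,X):
    p=d['R']@np.array(X,float)+d['t']; s=p[:2]/p[2]; s=s*(1+d['k1']*(s@s)); return d['K'][0,0]*s[0]+d['K'][0,2],d['K'][1,1]*s[1]+d['K'][1,2]
E
python3 - <<'E'
from h import *
for n in('top','scene'):
    d=snap(n,n+'1'); print(n,d['K'].tolist() if hasattr(d['K'],'tolist') else d['K'],d['k1'],-np.array(d['R']).T@d['t'])
print(monitor.read_state())
E
```

```text
pics
top [[532.9028633253979, 0.0, 330.92792611739344], [0.0, 532.9028633253979, 241.64764158266846], [0.0, 0.0, 1.0]] 0.050255137215092456 [ 476.02333327   23.09451023 1070.16498457]
scene [[449.5929803685909, 0.0, 317.7619002168656], [0.0, 449.5929803685909, 242.09225873517946], [0.0, 0.0, 1.0]] -0.023040498914719095 [ 953.13684714 -656.97988541  833.96014474]
{'clock': 0.1, 'qpos': array([-1.18179831,  0.6292504 ,  0.03847213,  1.51826376, -0.02702157,
        0.99630049, -0.01998603]), 'qd': array([-0.00093437, -0.00094275,  0.00041703, -0.00285936,  0.00037471,
        0.00138618,  0.00065813]), 'tau': array([ 4.16290975e-03, -5.64537120e+01,  1.23119596e+00, -1.93976355e+01,
        1.13726378e-02,  5.33023951e-03,  6.89772105e-05]), 'eef_pos': array([285.26876221, 583.4356112 , 230.4849943 ]), 'tool_rot': array([-3.13988934e+00,  1.48956629e-05,  2.68677483e+00]), 'force': array([ 0.24616743, -0.15917088,  0.04194051]), 'torque': array([-0.03842564, -0.00600337,  0.00575028]), 'gripper_force': 0.0, 'width': 85.4652392394924}
```

View pics/top1.png

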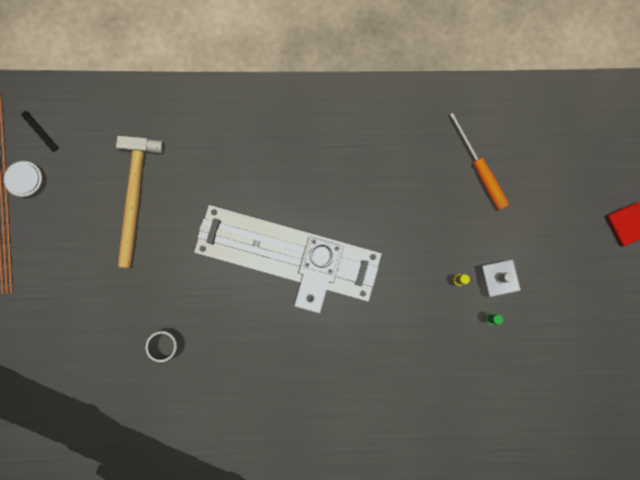

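View pics/scene1.png

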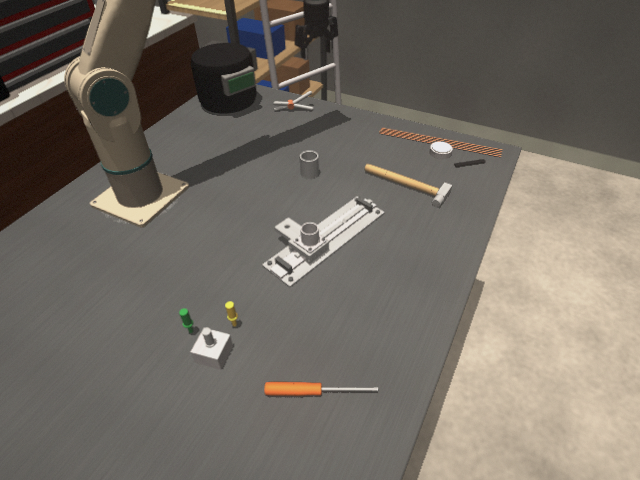

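The top view shows the steel pin in its stand at about (503,278), with yellow and green look-alikes at (461,280) and (496,320). The eye is at about (310,298), the stub at (320,257), and the rail runs from (205,232) to (372,275). The scene view confirms that layout. I'll zoom in next for accurate pixels.

Run:
```python
from h import *
a=cv2.imread('pics/top1.png'); b=cv2.imread('pics/scene1.png')
def c(i,u,v,w=50,h=37): return cv2.resize(i[v-h:v+h,u-w:u+w],(400,296),interpolation=cv2.INTER_CUBIC)
o=np.vstack([np.hstack([c(a,500,285),c(a,310,280)]),np.hstack([c(b,208,340),c(b,300,240)])])
cv2.imwrite('pics/crop1.png',o)
```

```text
(no output)
```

View pics/crop1.png

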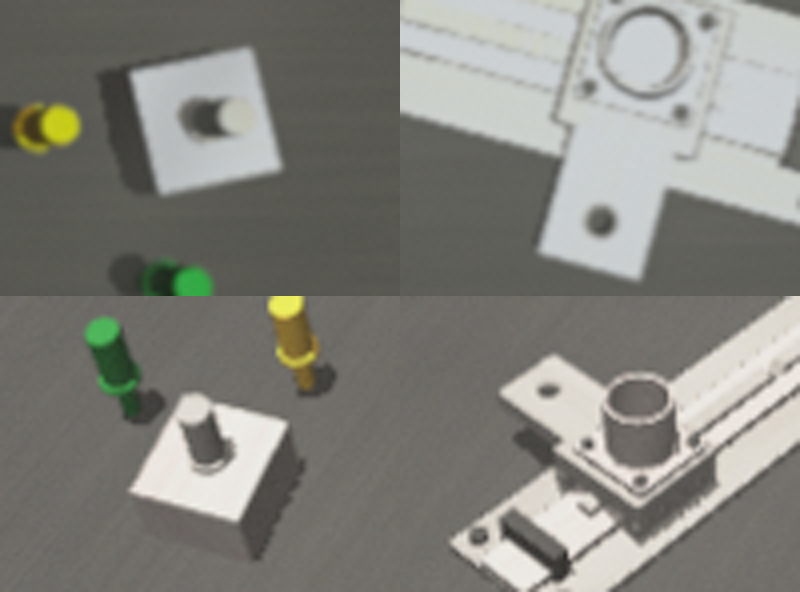

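The crops give sub-pixel centres for the pin top, stand top, eye and stub rim in both views. I'll triangulate from those.

Run:
```python
from h import *
T=np.load('pics/top1.npz');S=np.load('pics/scene1.npz')
P={'pin':((508.6,276.9),(207.1,330.6),86),'stand':((501.25,278.1),(210.4,342.9),42),'eye':((309.6,297.9),(286.9,226.1),44),'stub':((321.4,255.6),(309.6,228.1),90)}
for k,(a,b,z) in P.items():
    c1,r1=ray(T,*a);c2,r2=ray(S,*b)
    st=np.linalg.lstsq(np.c_[r1,-r2],c2-c1,rcond=None)[0]
    print(k,'top',at_z(T,*a,z).round(1),'scene',at_z(S,*b,z).round(1),'tri',((c1+r1*st[0]+c2+r2*st[1])/2).round(1))
for p in [(211,206),(381,253),(370,300),(195,254)]: print(at_z(T,*p,10).round(1))
for p in [(465,279.5),(498,320)]: print('decoy',at_z(T,*p,76).round(1))
w=cams.get_image('wrist'); s=monitor.read_state(); print('wristcam',(-w['R'].T@w['t']).round(1),s['eef_pos'],s['tool_rot'],w['K'][0,0])
```

```text
pin top [ 514.2 -326.6   86. ] scene [ 517.1 -324.3   86. ] tri [ 515.6 -325.3   86.2]
stand top [ 513.8 -328.    42. ] scene [ 515.8 -325.5   42. ] tri [ 514.9 -326.7   42.8]
eye top [480.2  42.1  44. ] scene [480.9  42.6  44. ] tri [480.6  42.4  44. ]
stub top [557.2  18.8  90. ] scene [560.8  20.3  90. ] tri [558.9  19.9  89.2]
[666.1 238.2  10. ]
[ 567.7 -100.8   10. ]
[474.6 -76.7  10. ]
[570.1 268.5  10. ]
decoy [ 510.6 -248.7   76. ]
decoy [ 435.3 -306.4   76. ]
wristcam [213.  619.2 373.5] [285.29595937 583.51819663 230.61812636] [-3.14013854e+00  1.09876751e-06  2.68678760e+00] 341.1622789768144
```

drive_tool:
  motion:
    - {"fingers":0.6,"linear":[-0.027,-0.0256,0],"twist":0}
    - {"fingers":0.6,"linear":[-0.027,-0.0256,0],"twist":0}
    - {"fingers":0.6,"linear":[-0.027,-0.0256,0],"twist":0}
    - {"fingers":0.6,"linear":[-0.027,-0.0256,0],"twist":0}
    - {"fingers":0.6,"linear":[-0.027,-0.0256,0],"twist":0}

```text
clock: 0.57
eef_pos: [350.7, 407.8, 231.1]
tool_rot: [-3.141, 0.0, 2.687]
force: [0.3, 0.4, -0.4]
width: 51.5
gripper_force: 0.0
```

drive_tool:
  motion:
    - {"fingers":0.6,"linear":[-0.027,-0.0256,0],"twist":0}
    - {"fingers":0.6,"linear":[-0.027,-0.0256,0],"twist":0}
    - {"fingers":0.6,"linear":[-0.027,-0.0256,0],"twist":0}
    - {"fingers":0.6,"linear":[-0.027,-0.0256,0],"twist":0}
    - {"fingers":0.6,"linear":[-0.027,-0.0256,0],"twist":0}

```text
clock: 0.98
eef_pos: [415.8, 233.6, 231.3]
tool_rot: [-3.142, -0.0, 2.687]
force: [0.7, 0.7, -0.4]
width: 51.0
gripper_force: 0.0
```

drive_tool:
  motion:
    - {"fingers":0.6,"linear":[-0.027,-0.0256,0],"twist":0}
    - {"fingers":0.6,"linear":[-0.027,-0.0256,0],"twist":0}
    - {"fingers":0.6,"linear":[-0.027,-0.0256,0],"twist":0}
    - {"fingers":0.6,"linear":[-0.027,-0.0256,0],"twist":0}
    - {"fingers":0.6,"linear":[-0.027,-0.0256,0],"twist":0}

```text
clock: 1.4
eef_pos: [480.9, 59.3, 231.3]
tool_rot: [3.142, -0.0, 2.687]
force: [0.2, 1.0, -0.2]
width: 51.3
gripper_force: 0.0
```

drive_tool:
  motion:
    - {"fingers":0.6,"linear":[-0.02,-0.033,0],"twist":0}
    - {"fingers":0.6,"linear":[-0.02,-0.033,0],"twist":0}
    - {"fingers":0.6,"linear":[-0.02,-0.033,0],"twist":0}
    - {"fingers":0.6,"linear":[-0.02,-0.033,0],"twist":0}
    - {"fingers":0.6,"linear":[-0.02,-0.033,0],"twist":0}

```text
clock: 1.82
eef_pos: [497.7, -132.9, 231.2]
tool_rot: [3.142, -0.0, 2.687]
force: [1.1, 0.1, -0.2]
width: 51.2
gripper_force: 0.0
```

drive_tool:
  motion:
    - {"fingers":0.6,"linear":[-0.02,-0.033,0],"twist":0}
    - {"fingers":0.6,"linear":[-0.02,-0.033,0],"twist":0}
    - {"fingers":0.6,"linear":[-0.02,-0.033,0],"twist":0}
    - {"fingers":0.6,"linear":[-0.02,-0.033,0],"twist":0}
    - {"fingers":0.6,"linear":[-0.02,-0.033,0.02],"twist":0}

```text
clock: 2.23
eef_pos: [517.0, -325.3, 215.0]
tool_rot: [-3.141, 0.007, 2.686]
force: [1.4, -0.1, 0.6]
width: 51.2
gripper_force: 0.0
```

drive_tool:
  motion:
    - {"fingers":0.6,"linear":[0,0,0.03],"twist":0}
    - {"fingers":0.6,"linear":[0,0,0.03],"twist":0}
    - {"fingers":0.6,"linear":[0,0,0],"twist":0}
    - {"fingers":0.6,"linear":[0,0,0],"twist":0}

```text
clock: 2.57
eef_pos: [514.1, -320.7, 150.8]
tool_rot: [3.141, -0.004, 2.687]
force: [-0.5, 0.4, 1.1]
width: 51.2
gripper_force: 0.0
```

Run:
```python
from h import *
d=snap('wrist','w1'); s=monitor.read_state(); print(s['eef_pos'],s['tool_rot'],s['qpos'].round(2)); print(proj(d,[515,-326,86]),proj(d,[515,-326,42]),proj(d,s['eef_pos']))
```

```text
[ 515.49318631 -321.35285435  152.55990352] [ 3.14139289e+00 -3.09315596e-04  2.68734226e+00] [ 0.45  0.66  0.1   1.72 -0.09  0.76  1.71]
(np.float64(311.88708160176293), np.float64(259.8515839301758)) (np.float64(312.93574153260005), np.float64(238.84308893326084)) (np.float64(318.5976515585132), np.float64(309.380651031164))
```

View pics/w1.png

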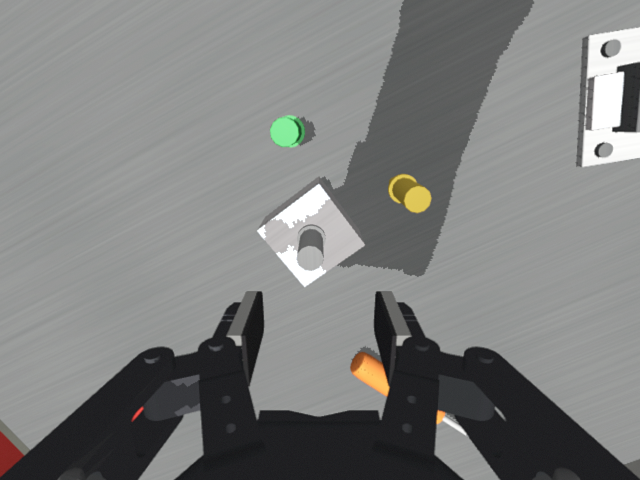

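The wrist view shows the pin head's top at (311,258), about 2 px from the prediction. The yellow and green look-alikes are well clear of both fingers.

```bash
cat >> h.py <<'E'
def tool_delta(goal):
    from scipy.spatial.transform import Rotation as Ro
    s=monitor.read_state(); R=Ro.from_euler('xyz',s['tool_rot']).as_matrix()
    return (R.T@(np.array(goal)-s['eef_pos'])).round(1), s['eef_pos'].round(1)
E
python3 - <<'E'
from h import *
d=np.load('pics/w1.npz'); p=at_z(d,311,258,86); print(p, tool_delta([p[0],p[1],52]), tool_delta([515,-326,52]))
E
```

```text
[ 513.57818876 -325.94231723   86.        ] (array([ -0.3,  -5. , 100.6]), array([ 515.5, -321.4,  152.6])) (array([ -1.6,  -4.4, 100.6]), array([ 515.5, -321.4,  152.6]))
```

drive_tool:
  motion:
    - {"fingers":0.6,"linear":[-0.001,-0.0047,0.03],"twist":0}
    - {"fingers":0.6,"linear":[0,0,0.03],"twist":0}
    - {"fingers":0.6,"linear":[0,0,0.025],"twist":0}
    - {"fingers":0.6,"linear":[0,0,0.017],"twist":0}
    - {"fingers":0.6,"linear":[0,0,0],"twist":0}

```text
clock: 3.03
eef_pos: [513.7, -325.1, 49.0]
tool_rot: [3.141, -0.003, 2.688]
force: [-0.1, 0.5, 0.2]
width: 51.6
gripper_force: 0.0
```

drive_tool:
  motion:
    - {"fingers":0.1,"linear":[0,0,0],"twist":0}
    - {"fingers":0.0,"linear":[0,0,0],"twist":0}
    - {"fingers":0.0,"linear":[0,0,0],"twist":0}
    - {"fingers":0.0,"linear":[0,0,0],"twist":0}
    - {"fingers":0.0,"linear":[0,0,0],"twist":0}

```text
clock: 3.45
eef_pos: [515.8, -327.2, 52.7]
tool_rot: [-3.141, 0.005, 2.687]
force: [-0.2, 0.3, 7.4]
width: 16.5
gripper_force: 58.3
```

drive_tool:
  motion:
    - {"fingers":0.0,"linear":[0,0,0],"twist":0}
    - {"fingers":0.0,"linear":[0,0,0],"twist":0}
    - {"fingers":0.0,"linear":[0,0,0],"twist":0}

```text
clock: 3.7
eef_pos: [515.8, -327.1, 52.7]
tool_rot: [-3.141, 0.004, 2.687]
force: [0.2, 0.5, 8.4]
width: 16.5
gripper_force: 58.3
```

drive_tool:
  motion:
    - {"fingers":0.0,"linear":[0,0,-0.008],"twist":0}
    - {"fingers":0.0,"linear":[0,0,-0.015],"twist":0}
    - {"fingers":0.0,"linear":[0,0,-0.025],"twist":0}
    - {"fingers":0.0,"linear":[0,0,-0.03],"twist":0}
    - {"fingers":0.0,"linear":[0,0,-0.03],"twist":0}

```text
clock: 4.12
eef_pos: [513.5, -326.0, 159.8]
tool_rot: [3.141, -0.001, 2.687]
force: [0.8, 0.1, -1.3]
width: 16.3
gripper_force: 58.7
```

Run:
```python
from h import *
print(tool_delta([480.6,42.4,150]),monitor.read_state()['width'],monitor.read_state()['force'])
```

```text
(array([191.4, 316.5,  10. ]), array([ 513.5, -326. ,  159.8])) 16.28205219713784 [ 0.80519025  0.10409464 -1.31900825]
```

drive_tool:
  motion:
    - {"fingers":0.0,"linear":[0.01,0.0166,0],"twist":0}
    - {"fingers":0.0,"linear":[0.02,0.033,0],"twist":0}
    - {"fingers":0.0,"linear":[0.02,0.033,0],"twist":0}
    - {"fingers":0.0,"linear":[0.02,0.033,0],"twist":0}
    - {"fingers":0.0,"linear":[0.02,0.033,0],"twist":0}

```text
clock: 4.53
eef_pos: [498.0, -151.8, 159.2]
tool_rot: [3.141, 0.001, 2.686]
force: [-0.3, 0.3, -1.2]
width: 16.2
gripper_force: 58.9
```

drive_tool:
  motion:
    - {"fingers":0.0,"linear":[0.02,0.033,0],"twist":0}
    - {"fingers":0.0,"linear":[0.02,0.033,0],"twist":0}
    - {"fingers":0.0,"linear":[0.02,0.033,0],"twist":0}
    - {"fingers":0.0,"linear":[0.02,0.033,0],"twist":0}
    - {"fingers":0.0,"linear":[0.02,0.033,0],"twist":0}

```text
clock: 4.95
eef_pos: [480.7, 40.7, 159.2]
tool_rot: [3.141, 0.001, 2.687]
force: [0.4, 0.5, -0.7]
width: 16.3
gripper_force: 58.9
```

drive_tool:
  motion:
    - {"fingers":0.0,"linear":[0.0014,0.003,0.02],"twist":0}
    - {"fingers":0.0,"linear":[0,0,0.02],"twist":0}
    - {"fingers":0.0,"linear":[0,0,0],"twist":0}
    - {"fingers":0.0,"linear":[0,0,0],"twist":0}
    - {"fingers":0.0,"linear":[0,0,0],"twist":0}

```text
clock: 5.37
eef_pos: [481.7, 41.5, 119.2]
tool_rot: [3.141, 0.001, 2.685]
force: [0.2, -0.8, -0.9]
width: 16.1
gripper_force: 58.9
```

Run:
```python
from h import *
d=snap('wrist','w2'); t=snap('top','top2'); sc=snap('scene','scene2')
s=monitor.read_state(); print(s['eef_pos'],s['tool_rot'],s['width'],s['force'])
e=[480.6,42.4,44]
for x in (d,t,sc): print('eye',proj(x,e),'tip',proj(x,s['eef_pos']+[0,0,-43]))
def c(i,u,v,w=50,h=37): return cv2.resize(i[v-h:v+h,u-w:u+w],(400,296),interpolation=cv2.INTER_CUBIC)
cv2.imwrite('pics/crop2.png',np.vstack([np.hstack([cv2.resize(d['color'][200:422,170:470],(400,296)),c(t['color'],310,285)]),np.hstack([c(sc['color'],280,200),c(sc['color'],300,240)])]))
```

```text
[481.98091551  41.54791731 119.22216195] [3.14055008e+00 1.69635726e-03 2.68532429e+00] 16.18678211134399 [ 0.43439277 -0.59518052 -1.83139882]
eye (np.float64(318.96541844611806), np.float64(247.41412622616895)) tip (np.float64(318.75759114591256), np.float64(268.5918681944266))
eye (np.float64(309.44187418128274), np.float64(297.6847110265186)) tip (np.float64(309.5675738541622), np.float64(296.85471379430663))
eye (np.float64(286.73928765599345), np.float64(226.11501477865667)) tip (np.float64(286.18071290922575), np.float64(217.15520114992768))
```

View pics/crop2.png

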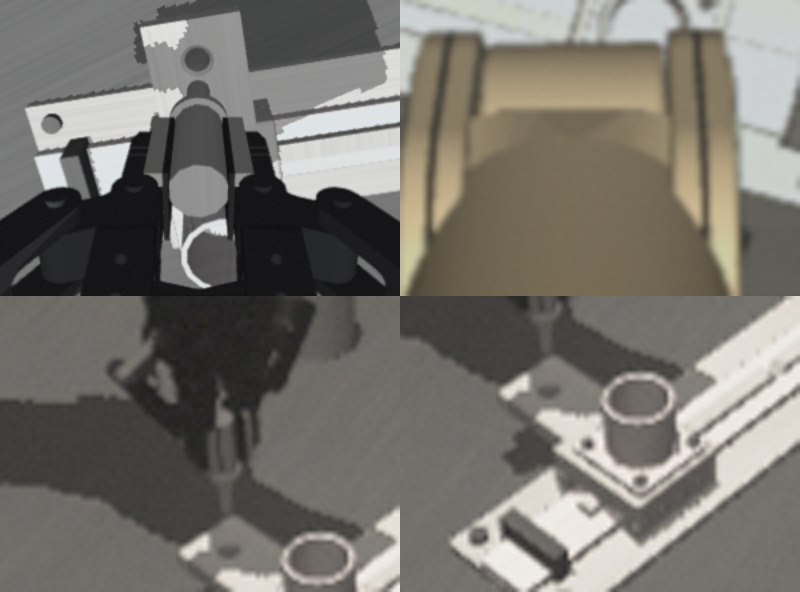

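The pin hangs upright in the fingers. In the wrist view the eye is at about (317,245) and the tip at about (319,267). I'll enlarge that area to get their relative offset.

Run:
```python
from h import *
i=cv2.imread('pics/w2.png')[225:363,270:370]
j=cv2.convertScaleAbs(cv2.resize(i,None,fx=4.3,fy=4.3,interpolation=cv2.INTER_CUBIC),alpha=1.6,beta=10)
k=cv2.resize(cv2.imread('pics/w2.png')[225:285,290:350],(360,360),interpolation=cv2.INTER_CUBIC)
k=cv2.convertScaleAbs(k,alpha=1.6,beta=10)
o=np.zeros((593,800,3),np.uint8);o[:,:430]=j;o[:360,440:]=k;cv2.imwrite('pics/crop3.png',o)
```

```text
(no output)
```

View pics/crop3.png

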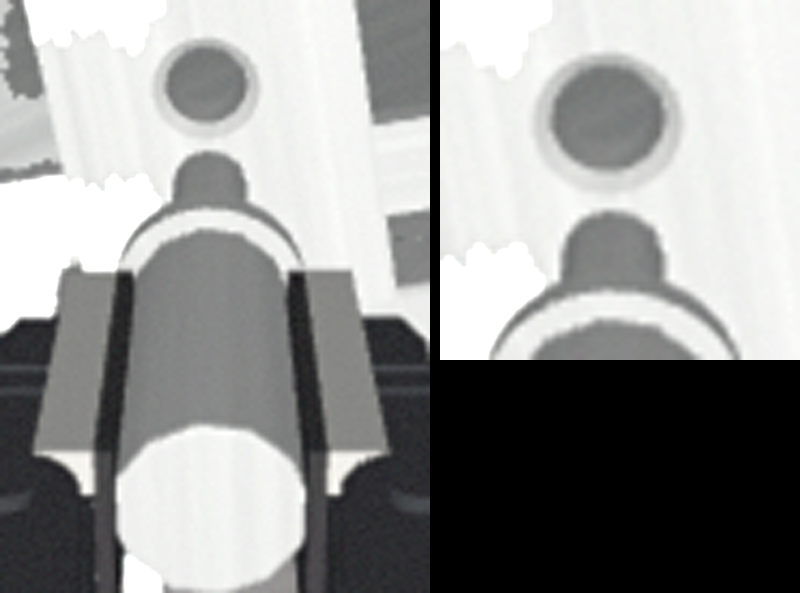

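Run:
```python
from h import *
from scipy.optimize import least_squares
d=np.load('pics/w2.npz'); s=monitor.read_state(); E=s['eef_pos']
a=np.linspace(0,2*np.pi,90)
def ring(x,y,z,r): return np.array([proj(d,[x+r*np.cos(t),y+r*np.sin(t),z]) for t in a])
def f(p,full=False):
    x,y,z=p; h=ring(x,y,z+76,9); t=np.r_[ring(x,y,z,2.8),ring(x,y,z+4,5)]; c=ring(x,y,z+36,11)
    m=np.array([h[:,1].min(),h[:,1].max(),h[:,0].min(),h[:,0].max(),t[:,1].min(),c[:,1].min()])
    return m-np.array([323.4,362.3,296.6,340.3,259.6,273.0])
r=least_squares(f,[E[0],E[1],76],diff_step=1e-4); print(r.x,r.fun.round(1),E)
e=at_z(d,317.7,244.9,44); print('eye',e); print('tip->eye',e-r.x)
print(tool_delta([E[0]+e[0]-r.x[0],E[1]+e[1]-r.x[1],E[2]]))
```

```text
[480.96915805  41.87299904  74.14473792] [-0.8 -0.2 -1.5  1.5  0.7  0.7] [481.98091551  41.54791731 119.22216195]
eye [478.59246232  42.42823801  44.        ]
tip->eye [ -2.37669573   0.55523897 -30.14473792]
(array([ 2.4, -0.5, -0. ]), array([482. ,  41.5, 119.2]))
```

drive_tool:
  motion:
    - {"fingers":0.0,"linear":[0.0019,-0.0004,0.008],"twist":0}
    - {"fingers":0.0,"linear":[0,0,0.01],"twist":0}
    - {"fingers":0.0,"linear":[0,0,0.006],"twist":0}
    - {"fingers":0.0,"linear":[0,0,0.004],"twist":0}
    - {"fingers":0.0,"linear":[0,0,0.003],"twist":0}

```text
clock: 5.93
eef_pos: [478.8, 42.6, 86.1]
tool_rot: [-3.141, -0.001, 2.687]
force: [0.1, 0.7, -1.4]
width: 16.5
gripper_force: 58.9
```

drive_tool:
  motion:
    - {"fingers":0.0,"linear":[0,0,0.003],"twist":0}
    - {"fingers":0.0,"linear":[0,0,0.003],"twist":0}
    - {"fingers":0.0,"linear":[0,0,0.002],"twist":0}
    - {"fingers":0.0,"linear":[0,0,0],"twist":0}

```text
clock: 6.27
eef_pos: [479.7, 42.4, 78.9]
tool_rot: [3.142, 0.001, 2.687]
force: [1.8, -0.5, -1.9]
width: 16.3
gripper_force: 58.9
```

drive_tool:
  motion:
    - {"fingers":0.0,"linear":[0,0,0.004],"twist":0}
    - {"fingers":0.0,"linear":[0,0,0.004],"twist":0}
    - {"fingers":0.0,"linear":[0,0,0.004],"twist":0}
    - {"fingers":0.0,"linear":[0,0,0.004],"twist":0}
    - {"fingers":0.0,"linear":[0,0,0],"twist":0}

```text
clock: 6.68
eef_pos: [479.6, 42.4, 62.4]
tool_rot: [-3.141, 0.0, 2.686]
force: [2.0, -1.9, -2.8]
width: 16.5
gripper_force: 58.9
```

drive_tool:
  motion:
    - {"fingers":0.0,"linear":[0,0,0.002],"twist":0}
    - {"fingers":0.0,"linear":[0,0,0.002],"twist":0}
    - {"fingers":0.0,"linear":[0,0,0.001],"twist":0}
    - {"fingers":0.0,"linear":[0,0,0],"twist":0}

```text
clock: 7.02
eef_pos: [479.6, 42.5, 58.0]
tool_rot: [3.141, 0.001, 2.687]
force: [1.9, -2.4, -1.8]
width: 16.7
gripper_force: 58.9
```

drive_tool:
  motion:
    - {"fingers":0.0,"linear":[0,0,0.001],"twist":0}
    - {"fingers":0.0,"linear":[0,0,0.001],"twist":0}
    - {"fingers":0.0,"linear":[0,0,0.001],"twist":0}
    - {"fingers":0.0,"linear":[0,0,0],"twist":0}

```text
clock: 7.35
eef_pos: [479.7, 42.5, 55.1]
tool_rot: [3.141, 0.001, 2.687]
force: [3.5, -3.5, -0.6]
width: 16.4
gripper_force: 58.9
```

drive_tool:
  motion:
    - {"fingers":0.0,"linear":[0,0,0.001],"twist":0}
    - {"fingers":0.0,"linear":[0,0,0.001],"twist":0}
    - {"fingers":0.0,"linear":[0,0,0],"twist":0}

```text
clock: 7.6
eef_pos: [479.9, 43.0, 54.5]
tool_rot: [3.14, 0.001, 2.687]
force: [0.3, -1.8, 15.7]
width: 16.9
gripper_force: 61.4
```

Run:
```python
from h import *
sc=snap('scene','scene3'); d=snap('wrist','w3')
def c(i,u,v,w=50,h=37): return cv2.resize(i[v-h:v+h,u-w:u+w],(400,296),interpolation=cv2.INTER_CUBIC)
cv2.imwrite('pics/crop4.png',np.hstack([c(sc['color'],290,225),cv2.resize(d['color'][200:348,220:420],(400,296))]))
```

```text
(no output)
```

View pics/crop4.png

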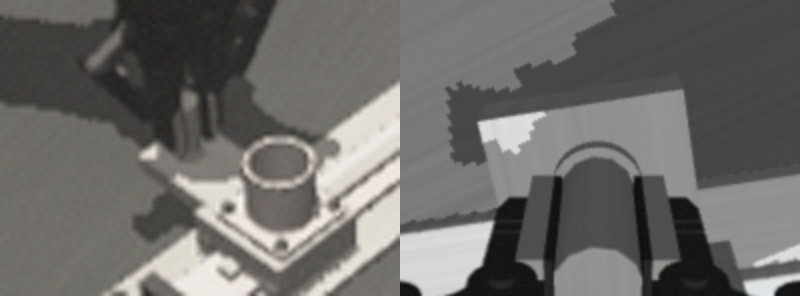

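The collar is down on the ear, with about 16 N of contact. Next I'll estimate the carriage reading and the likely notch position from the top view, and ease the push.

drive_tool:
  motion:
    - {"fingers":0.0,"linear":[0,0,-0.0007],"twist":0}
    - {"fingers":0.0,"linear":[0,0,0],"twist":0}

```text
clock: 7.87
eef_pos: [479.8, 43.0, 54.6]
tool_rot: [3.14, 0.001, 2.687]
force: [1.0, -1.2, 10.4]
width: 16.5
gripper_force: 59.8
```

Run:
```python
from h import *
T=np.load('pics/top1.npz')
c=[at_z(T,*p,10) for p in [(211,206),(381,253),(370,300),(195,254)]]
y=((c[0]-c[1])+(c[3]-c[2])); y/=np.linalg.norm(y); o=np.mean(c,0); x=np.array([y[1],-y[0],0])
print('yaw',np.arctan2(-y[0],y[1]),'o',o)
for n,p in dict(eye=[480.,42.4,44],stub=[558.9,19.9,90],mark=at_z(T,256,243,22)).items(): print(n,(p-o)@x,(p-o)@y)
a=cv2.imread('pics/top1.png')[215:275,200:300]
cv2.imwrite('pics/crop5.png',cv2.resize(a,(800,480),interpolation=cv2.INTER_CUBIC))
```

```text
yaw -0.27604107195996447 o [569.61856708  82.29733237  10.        ]
eye -75.35181743024262 -62.8123260627091
stub 6.693531222760166 -62.9564246650975
mark 1.2942521158957754 67.68796524207734
```

View pics/crop5.png

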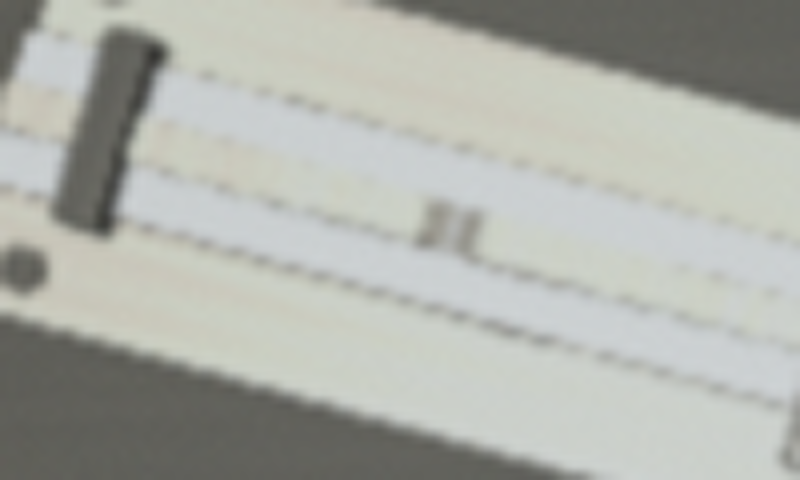

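The notch shows at about (256,243) in the top image, roughly 130 mm ahead of the carriage centre. I'll slide quickly for 50 mm, then slow down and watch the force.

drive_tool:
  motion:
    - {"fingers":0.0,"linear":[0.0005,0.003,0],"twist":0}
    - {"fingers":0.0,"linear":[0.0009,0.005,0],"twist":0}
    - {"fingers":0.0,"linear":[0.001,0.006,0],"twist":0}
    - {"fingers":0.0,"linear":[0.001,0.006,0],"twist":0}
    - {"fingers":0.0,"linear":[0.0009,0.005,0],"twist":0}

```text
clock: 8.28
eef_pos: [486.7, 66.3, 54.6]
tool_rot: [-3.141, 0.001, 2.686]
force: [1.4, -4.5, 11.1]
width: 16.2
gripper_force: 60.1
```

drive_tool:
  motion:
    - {"fingers":0.0,"linear":[0.0009,0.005,0],"twist":0}
    - {"fingers":0.0,"linear":[0.0009,0.005,0],"twist":0}
    - {"fingers":0.0,"linear":[0.0009,0.005,0],"twist":0}
    - {"fingers":0.0,"linear":[0.0009,0.005,0],"twist":0}
    - {"fingers":0.0,"linear":[0.0009,0.005,0],"twist":0}

```text
clock: 8.7
eef_pos: [493.8, 90.5, 54.6]
tool_rot: [-3.141, 0.001, 2.686]
force: [0.9, -5.0, 10.4]
width: 16.6
gripper_force: 60.1
```

drive_tool:
  motion:
    - {"fingers":0.0,"linear":[0.00035,0.002,0],"twist":0}
    - {"fingers":0.0,"linear":[0.00035,0.002,0],"twist":0}
    - {"fingers":0.0,"linear":[0.00035,0.002,0],"twist":0}
    - {"fingers":0.0,"linear":[0.00035,0.002,0],"twist":0}
    - {"fingers":0.0,"linear":[0.00035,0.002,0],"twist":0}

```text
clock: 9.12
eef_pos: [496.8, 100.7, 54.6]
tool_rot: [3.141, 0.001, 2.686]
force: [2.4, -3.1, 9.5]
width: 16.8
gripper_force: 60.0
```

drive_tool:
  motion:
    - {"fingers":0.0,"linear":[0.00035,0.002,0],"twist":0}
    - {"fingers":0.0,"linear":[0.00035,0.002,0],"twist":0}
    - {"fingers":0.0,"linear":[0.00035,0.002,0],"twist":0}
    - {"fingers":0.0,"linear":[0.00035,0.002,0],"twist":0}
    - {"fingers":0.0,"linear":[0.00035,0.002,0],"twist":0}

```text
clock: 9.53
eef_pos: [499.6, 110.4, 54.6]
tool_rot: [3.141, 0.001, 2.686]
force: [2.3, -4.1, 8.9]
width: 16.4
gripper_force: 60.0
```

drive_tool:
  motion:
    - {"fingers":0.0,"linear":[0.00035,0.002,0],"twist":0}
    - {"fingers":0.0,"linear":[0.00035,0.002,0],"twist":0}
    - {"fingers":0.0,"linear":[0.00035,0.002,0],"twist":0}
    - {"fingers":0.0,"linear":[0.00035,0.002,0],"twist":0}
    - {"fingers":0.0,"linear":[0.00035,0.002,0],"twist":0}

```text
clock: 9.95
eef_pos: [502.5, 120.1, 54.6]
tool_rot: [3.141, 0.001, 2.686]
force: [1.8, -4.2, 9.8]
width: 16.3
gripper_force: 60.0
```

drive_tool:
  motion:
    - {"fingers":0.0,"linear":[0.00035,0.002,0],"twist":0}
    - {"fingers":0.0,"linear":[0.00035,0.002,0],"twist":0}
    - {"fingers":0.0,"linear":[0.00035,0.002,0],"twist":0}
    - {"fingers":0.0,"linear":[0.00035,0.002,0],"twist":0}
    - {"fingers":0.0,"linear":[0.00035,0.002,0],"twist":0}

```text
clock: 10.37
eef_pos: [505.4, 129.8, 54.6]
tool_rot: [3.141, 0.001, 2.686]
force: [1.9, -4.1, 9.7]
width: 16.3
gripper_force: 60.0
```

drive_tool:
  motion:
    - {"fingers":0.0,"linear":[0.00035,0.002,0],"twist":0}
    - {"fingers":0.0,"linear":[0.00035,0.002,0],"twist":0}
    - {"fingers":0.0,"linear":[0.00035,0.002,0],"twist":0}
    - {"fingers":0.0,"linear":[0.00035,0.002,0],"twist":0}
    - {"fingers":0.0,"linear":[0.00035,0.002,0],"twist":0}

```text
clock: 10.78
eef_pos: [508.2, 139.6, 54.6]
tool_rot: [3.141, 0.002, 2.686]
force: [2.3, -3.1, 9.6]
width: 16.4
gripper_force: 60.0
```

Travel is now about 100 mm.

drive_tool:
  motion:
    - {"fingers":0.0,"linear":[0.00035,0.002,0],"twist":0}
    - {"fingers":0.0,"linear":[0.00035,0.002,0],"twist":0}
    - {"fingers":0.0,"linear":[0.00035,0.002,0],"twist":0}
    - {"fingers":0.0,"linear":[0.00035,0.002,0],"twist":0}
    - {"fingers":0.0,"linear":[0.00035,0.002,0],"twist":0}

```text
clock: 11.2
eef_pos: [511.1, 149.3, 54.6]
tool_rot: [3.141, 0.002, 2.686]
force: [3.2, -2.8, 8.2]
width: 17.0
gripper_force: 60.0
```

drive_tool:
  motion:
    - {"fingers":0.0,"linear":[0.0001,0.0015,0],"twist":0}
    - {"fingers":0.0,"linear":[0.0002,0.0015,0],"twist":0}
    - {"fingers":0.0,"linear":[0.0002,0.0015,0],"twist":0}
    - {"fingers":0.0,"linear":[0.0002,0.0015,0],"twist":0}

```text
clock: 11.53
eef_pos: [512.8, 155.1, 54.6]
tool_rot: [3.141, 0.001, 2.686]
force: [2.3, -4.4, 8.8]
width: 16.3
gripper_force: 60.0
```

drive_tool:
  motion:
    - {"fingers":0.0,"linear":[0.0002,0.001,0],"twist":0}
    - {"fingers":0.0,"linear":[0.0002,0.001,0],"twist":0}
    - {"fingers":0.0,"linear":[0.0002,0.001,0],"twist":0}
    - {"fingers":0.0,"linear":[0.0002,0.001,0],"twist":0}

```text
clock: 11.87
eef_pos: [514.0, 159.1, 54.6]
tool_rot: [3.141, 0.001, 2.686]
force: [1.3, -2.2, 8.7]
width: 16.1
gripper_force: 60.0
```

drive_tool:
  motion:
    - {"fingers":0.0,"linear":[0.0002,0.001,0],"twist":0}
    - {"fingers":0.0,"linear":[0.0002,0.001,0],"twist":0}
    - {"fingers":0.0,"linear":[0.0002,0.001,0],"twist":0}

```text
clock: 12.12
eef_pos: [515.0, 162.7, 54.6]
tool_rot: [3.14, 0.002, 2.687]
force: [2.6, -1.4, 8.3]
width: 16.7
gripper_force: 60.0
```

drive_tool:
  motion:
    - {"fingers":0.0,"linear":[0.0002,0.001,0],"twist":0}
    - {"fingers":0.0,"linear":[0.0002,0.001,0],"twist":0}
    - {"fingers":0.0,"linear":[0,0,0],"twist":0}

```text
clock: 12.37
eef_pos: [516.2, 167.2, 54.7]
tool_rot: [3.137, 0.002, 2.688]
force: [3.7, 4.8, 5.4]
width: 16.3
gripper_force: 59.7
```

The force has flipped to +4.8 N forward, so the ball has dropped and is pulling the carriage on. I'll follow it to the middle of the notch.

drive_tool:
  motion:
    - {"fingers":0.0,"linear":[0.0002,0.001,0],"twist":0}
    - {"fingers":0.0,"linear":[0.0002,0.001,0],"twist":0}
    - {"fingers":0.0,"linear":[0,0,0],"twist":0}

```text
clock: 12.62
eef_pos: [516.4, 168.0, 54.6]
tool_rot: [3.139, 0.002, 2.688]
force: [3.5, 1.1, 6.6]
width: 16.5
gripper_force: 59.7
```

drive_tool:
  motion:
    - {"fingers":0.0,"linear":[0.0002,0.001,0],"twist":0}
    - {"fingers":0.0,"linear":[0.0001,0.0005,0],"twist":0}
    - {"fingers":0.0,"linear":[0,0,0],"twist":0}

```text
clock: 12.87
eef_pos: [516.5, 168.2, 54.6]
tool_rot: [3.14, 0.002, 2.687]
force: [2.6, -0.7, 8.3]
width: 16.4
gripper_force: 59.7
```

drive_tool:
  motion:
    - {"fingers":0.0,"linear":[0.0002,0.001,0],"twist":0}
    - {"fingers":0.0,"linear":[0.0001,0.0008,0],"twist":0}
    - {"fingers":0.0,"linear":[0,0,0],"twist":0}

```text
clock: 13.12
eef_pos: [516.5, 168.4, 54.6]
tool_rot: [-3.141, 0.001, 2.686]
force: [1.6, -4.0, 9.4]
width: 16.6
gripper_force: 60.1
```

drive_tool:
  motion:
    - {"fingers":0.0,"linear":[0.0002,0.001,0],"twist":0}
    - {"fingers":0.0,"linear":[0,0,0],"twist":0}

```text
clock: 13.28
eef_pos: [516.5, 168.6, 54.6]
tool_rot: [-3.14, 0.001, 2.685]
force: [2.3, -6.9, 10.6]
width: 16.3
gripper_force: 60.3
```

The force is now −6.9 N, above the sliding friction, and the carriage isn't moving, so the notch is holding it. I'll back the push off to near zero and take a last look.

drive_tool:
  motion:
    - {"fingers":0.0,"linear":[-0.0003,-0.0015,0],"twist":0}
    - {"fingers":0.0,"linear":[-0.0001,-0.0007,0],"twist":0}
    - {"fingers":0.0,"linear":[0,0,0],"twist":0}
    - {"fingers":0.0,"linear":[0,0,0],"twist":0}
    - {"fingers":0.0,"linear":[0,0,0],"twist":0}

```text
clock: 13.7
eef_pos: [516.5, 168.3, 54.6]
tool_rot: [3.141, 0.001, 2.686]
force: [1.8, -2.7, 8.3]
width: 16.5
gripper_force: 60.2
```

Run:
```python
from h import *
sc=snap('scene','scene4'); d=snap('wrist','w4')
cv2.imwrite('pics/crop6.png',np.hstack([cv2.resize(sc['color'][130:278,240:440],(400,296)),cv2.resize(d['color'][200:348,220:420],(400,296))]))
```

```text
(no output)
```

View pics/crop6.png

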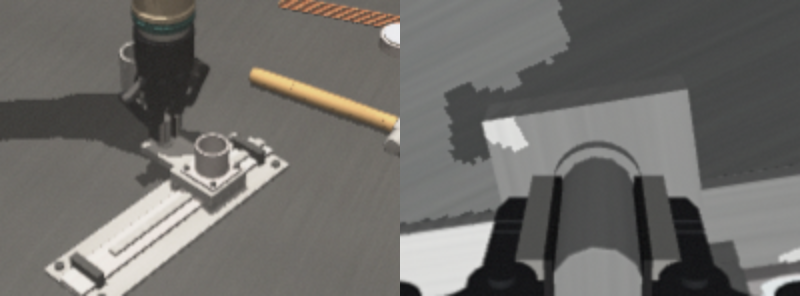

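The pin is home with its collar on the ear, and the carriage sits at the notch with about 3 N of push. I'm handing in.

```bash
python3 -c "
from h import *
print(ctrl.finish_job())"
```

```text
the job is handed in; nothing more can be done
None
```

The job is handed in: the pin is home in the eye and still gripped, and the carriage is held at the detent notch after about 131 mm of travel, at about 14 s on the clock.

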